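Flip out the recipe stand's kickstand and hold the stand upright

TASK

The recipe stand on the cluttered desk is slumped forward and the red-capped gel bottle is in the way of its red kickstand: first move the bottle, upright, into the low wooden tray and let go of it. Then flip the kickstand over its centre, from folded up to fully down behind the stand, and after that take the stand by its steel top bar, bring it upright and finish while still holding it there by the bar, because it falls forward if let go. Do not tip the bottle over or disturb the pen cup, tape roll, pill jar and soy bottle.

Things in the scene. Friction and masses are not known exactly. Their poses are not given: they have to be found in the camera images.
- base: Dark steel base of the recipe stand, 150 x 160 x 8 mm, fixed to the desk, turned by up to 0.3 rad. Origin on the desk surface, straight below the hinge line, which runs along its y, 30 mm up. +x is the FRONT (the stand slumps to it; roughly away from the robot), -x the back (kickstand side, roughly towards the robot), z up.
- stand (a joint): Lean of the stand (blue frame 182 mm wide, cream board 6 mm thick, blue front ledge, about 1.1 kg) about the hinge line. 0 = upright; positive = forward (base +x); 0.38 = slumped on its bumper, as it starts; -0.10 = back stop, kickstand on the desk. Free hinge, front-heavy: let go anywhere, it falls forward. About 1 N (upright) to 2 N (slumped) at the top bar carries it.
- grab_bar: Round steel bar along the stand's top, 14 mm diameter, 170 mm long along its y. Origin at its middle, 190 mm from the hinge line (upright: above the base's origin at height 220 mm; slumped: 70 mm forward, height 206 mm). 30 mm from its centre line down to the board's upper edge. It can be pinched across (along base x) from above; it is a sleeve that turns on its own axis.
- kickstand (a joint): Turn of the red kickstand (120 g, heavy foot) about its free-running hub: 0 = folded up along the stand; it grows as the foot swings to the back (base -x) and down; 2.49 = fully down. Gravity holds it at either end: the centre is where it points straight up (0.38 while slumped); beyond that it drops the rest of the way by itself if its path is clear. Pushing it takes under 1 N near the foot.
- kick_hub (a point): Pivot of the kickstand (yellow disc) on the stand's left side: 108 mm up the stand from the hinge line and 112 mm to base +y of its middle, so 27 mm outside the blue side tube's centre. Its axes are those of the stand.
- kick_tip (a point): Centre of the kickstand's foot, an 18 mm black ball on a red rod 10 mm thick, 150 mm from kick_hub. Folded up it stands 68 mm beyond the top bar and 112 mm to base +y of the base's origin, in which plane it swings; slumped it starts 96 mm forward of the base's origin at height 270 mm.
- bottle: White hand-gel bottle with red cap, standing behind the stand in the path of the kickstand. 60 mm diameter body, 90 mm high, tapering to a red cap of 28 mm diameter that spans heights 114 to 150 mm; 0.15 to 0.3 kg. Origin at the centre of its underside, z up.
- tray: Low square wooden tray, 130 x 130 mm outside, rim 16 mm high and 5 mm thick, fixed to the desk. Origin on the desk below its middle.
- tray_in (a point): Middle of the tray's inner floor, 5 mm above the desk; the inside is 120 x 120 mm.
- pen_cup: Bystander: green glass cup of pens, 68 mm diameter, 155 mm high with the pens. Origin at the centre of its underside.
- tape: Bystander: yellow roll of tape, 68 mm diameter, 20 mm high. Origin at the centre of its underside.
- pill_jar: Bystander: white jar, 48 mm diameter, 75 mm high. Origin at the centre of its underside.
- soy_bottle: Bystander: amber bottle with green cap, 60 mm diameter, 180 mm high. Origin at the centre of its underside.
There are look-alikes about, which are no part of the job. Of the things like the tray, leave any that is blue or white; of the rest the smaller one is meant.

How it is judged:
On the way, in this order (a step that is already met when the one before it is completed fails the run):
1. the bottle stands upright in the tray, let go (horizontal distance between bottle and tray_in below 0.045 m and height (world z) of bottle below 0.012 m and angle between bottle's own z axis and vertical below 0.12 rad and contact force between the fingers and bottle below 0.2 N and linear speed of bottle below 0.03 m/s), for 0.2 s.
2. the kickstand is fully down (value of joint kickstand above 2.3 rad), for 0.2 s.
3. the stand is upright, held by its top bar (value of joint stand between -0.06 and 0.06 rad and contact force between the fingers and grab_bar above 0.5 N), for 0.2 s.
At the end, for the whole second after the job is handed in: The fingers hold the top bar (more than 0.5 N) and keep the stand still within 0.06 rad of upright, off both its stops; the kickstand is beyond 2.3 rad; the bottle stands upright (within 0.12 rad) on the tray's floor within 45 mm of its middle, untouched (all of step 3 and horizontal distance between bottle and tray_in below 0.045 m and height (world z) of bottle below 0.012 m and angle between bottle's own z axis and vertical below 0.12 rad and contact force between the fingers and bottle below 0.2 N and value of joint kickstand above 2.3 rad and velocity of joint stand between -0.1 and 0.1 rad/s); the arm keeps its last pose, push and grip.
It fails at once if the bottle is tipped over (beyond 0.6 rad) (angle between bottle's own z axis and vertical above 0.6 rad).
It fails at once if the pen cup is disturbed (moved more than 30 mm) (distance of pen_cup from where it was at the start of the episode above 0.03 m).
It fails at once if the tape roll is disturbed (moved more than 30 mm) (distance of tape from where it was at the start of the episode above 0.03 m).
It fails at once if the pill jar is disturbed (moved more than 30 mm) (distance of pill_jar from where it was at the start of the episode above 0.03 m).
It fails at once if the soy bottle is disturbed (moved more than 30 mm) (distance of soy_bottle from where it was at the start of the episode above 0.03 m).
It also fails if it takes over 64 s, if anything falls off the work surface, if the arm or the gripper's body presses on something with over 40 N, if the wrist force passes 120 N, or if a joint passes its speed limit or range.

ROBOT

A 6-joint arm with a two-finger parallel gripper is mounted at the origin on the work surface. World frame = base frame: x ahead of the robot, y to its left, z up, the work surface at z = 0. Lengths are in m, angles in rad, forces in N, time in s.
With the tool pointing down it reaches from about 0.35 to 0.85 m from the base axis. Payload 8.1 kg.
Tool frame: the origin (TCP) lies at the very end of the fingers, on their centre line; the grasp point (between the pads) lies 19 mm behind it; z points along the fingers, y is the line along which they close (so a half turn about z gives the same grasp; the last joint's range is limited). The gripper opens to 93 mm and grips with 3 to 60 N. Pads are 15 mm wide; open, the fingers measure 128 mm over their backs; the gripper's body (75 mm by 188 mm) begins 65 mm behind the grasp point.
Start: joints at [-1.281, 0.13, 1.488, -0, 1.523, -0.085], TCP at [0.22, -0.558, 0.219] pointing down, gripper open.
Joint ranges: [-2.96, 2.96], [-0.89, 2.26], [0.02, 2.5], [-1.34, 4.48], [0, 2.73], [-2.66, 2.66]. Speed limits (rad/s): [2.39, 2.39, 2.79, 3.14, 3.14, 3.14].

INTERFACE

Orientations are given as [roll, pitch, yaw] about the fixed x, y, z axes, in that order (R = Rz(yaw) Ry(pitch) Rx(roll)).
In Python, from bench import arm gives the robot as it stands. The module is installed in compiled form; this text tells all that it offers. Calls block until the motion is done:
- arm.movep(position, orientation): joint-space move of the TCP to a pose.
- arm.move_l(position, velocity=0.15, rotation=None, until_force=None): straight line of the TCP; rotation=None keeps the orientation; velocity is the mean speed in m/s. With until_force (N) it stops when the force on the tool has changed by that much, and returns True; else False.
- arm.movej(angles): joint-space move.
- arm.gripper_open() and arm.gripper_close(grip_force=None): open the fingers fully, or close them until they stop; grip_force is the grip in N (None keeps the last).
- arm.wait(seconds).
- arm.solve_ik(position, orientation): joint angles nearest the present ones, or None.
- arm.read_state(): the state.
- arm.capture(name): name is "scene" or "side" or "wrist"; returns a dict with "image" (384x512x3 uint8, red, green, blue), "K" (3x3 intrinsics, pixels), "dist_coeffs" ([k1, k2, p1, p2, k3] as OpenCV has them; the pictures are not rectified), "R" (3x3) and "t" (3): a world point X has camera coordinates R X + t; the wrist camera has in their place "mount" (4x4, takes a point from camera to tool coordinates, whose origin is the TCP and whose axes are the flange's). Camera axes: x right, y down, z forward; pixel columns grow to the right and rows downward; lengths in m; the calibration is good to about 2 mm. A picture is of the moment at which its call begins: read the wrist's pose just before it. There is no depth.
A pose or a line that the arm cannot do raises arm.IKError and nothing moves.
- arm.job_done(): hands the job in; it is judged then, once.
The state is a dict: "time_s": time; "joint_pos": joint angles; "qd": joint speeds; "tau": joint torques, N m; "ee_pos": TCP position; "orientation": TCP orientation; "ft_force": force on the tool from outside, world axes, zero at the start; "ft_torque": the same for the moment, N m; "finger_gap": finger opening in m; "grasp_force": force on a finger pad.
Only numpy, scipy, OpenCV 4.12 (cv2) and the standard library are available. Lean on these libraries where they do the work, as an engineer would, in place of code of your own. Each camera call takes 0.05 s, during which the arm holds its last target. There are 200 camera calls.

## Working session

There is one attempt and no reset: what is moved stays moved. The work goes in short steps, each a Python script; the robot and the scene stay as the last script left them, time stands still between calls to the robot, and variables do not carry over. Pictures are saved under pics/ and viewed, at most 10 in all, crops included, and the job is handed in when it is done.

```bash
mkdir -p pics; cat > h.py <<'E'
import numpy as np, cv2, pickle
from bench import arm
def ray(c,uv):
    p=cv2.undistortPoints(np.array([[uv]],float),np.array(c["K"]),np.array(c["dist_coeffs"]))[0,0]
    R=np.array(c["R"]);t=np.array(c["t"])
    d=R.T@np.array([p[0],p[1],1]); return -R.T@t,d/np.linalg.norm(d)
def onz(c,uv,z):
    o,d=ray(c,uv); return o+d*(z-o[2])/d[2]
def tri(a,ua,b,ub):
    o1,d1=ray(a,ua);o2,d2=ray(b,ub)
    s=np.linalg.lstsq(np.c_[d1,-d2],o2-o1,rcond=None)[0]
    p=o1+s[0]*d1;q=o2+s[1]*d2
    return (p+q)/2,np.linalg.norm(p-q)
def proj(c,X):
    return cv2.projectPoints(np.array(X,float).reshape(-1,1,3),cv2.Rodrigues(np.array(c["R"]))[0],np.array(c["t"],float),np.array(c["K"]),np.array(c["dist_coeffs"]))[0][:,0]
E
python3 - <<'E'
from h import *
d={}
for n in("scene","side"):
    c=arm.capture(n);d[n]=c
    cv2.imwrite(f"pics/{n}0.png",cv2.resize(c["image"][...,::-1],(800,600),interpolation=cv2.INTER_CUBIC))
    print(n,(-np.array(c["R"]).T@c["t"]).round(3),np.array(c["R"])[2].round(2))
pickle.dump(d,open("c0.pkl","wb"))
E
```

```text
scene [ 1.086 -0.695  0.876] [-0.51  0.63 -0.59]
side [0.494 1.104 0.762] [ 0.04 -0.88 -0.48]
```

View pics/scene0.png

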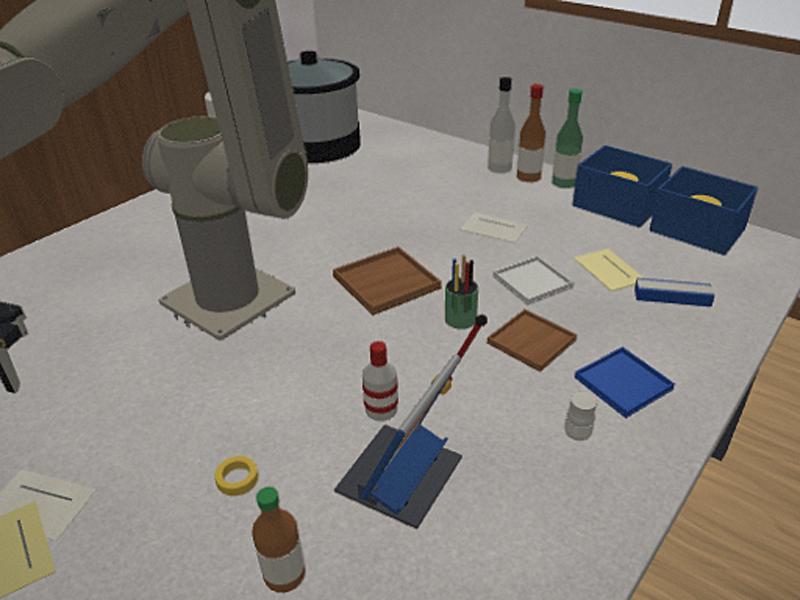

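View pics/side0.png

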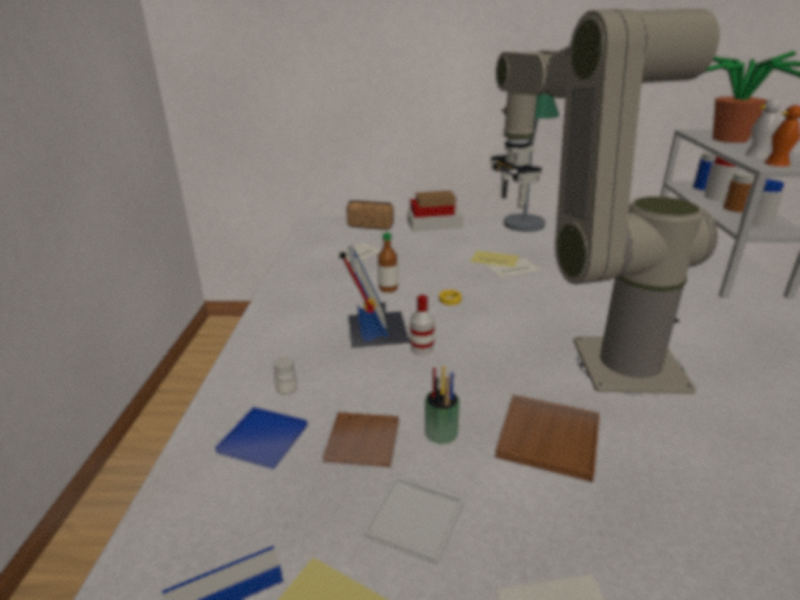

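Scene (800x600): brown trays at (386,280), larger, and (532,339), smaller. The white one (532,280) and blue one (624,380) are excluded. The gel bottle is at (380,380), the stand at (400,470), the kickstand ball at (481,320), the pen cup at (461,300), the tape at (236,475), the soy bottle at (280,540) and the pill jar at (580,415). I'll measure these and confirm the tray with a crop.

```bash
python3 - <<'E'
from h import *
d=pickle.load(open("c0.pkl","rb"));S,T=d["scene"],d["side"]
def comps(c,f,amin):
    hsv=cv2.cvtColor(c["image"],cv2.COLOR_RGB2HSV).astype(int);m=f(hsv[...,0],hsv[...,1],hsv[...,2]).astype(np.uint8)
    n,l,st,ce=cv2.connectedComponentsWithStats(m)
    return [(l==i,st[i],ce[i]) for i in range(1,n) if st[i,4]>=amin]
def near(cs,u): return min(cs,key=lambda k:np.hypot(*(k[2]-u)))
brown=lambda h,s,v:(h<16)&(s>90)&(v>50)&(v<200)
for u in((532,339),(386,280)):
    m,st,ce=near(comps(S,brown,300),np.array(u)*.64)
    cn=cv2.findContours(m.astype(np.uint8),0,2)[0]; cn=max(cn,key=cv2.contourArea)
    P=np.array([onz(S,p[0].astype(float),.016)[:2] for p in cn],np.float32)
    r=cv2.minAreaRect(P); print("tray",u,st,r)
red=lambda h,s,v:((h<8)|(h>172))&(s>150)&(v>60)
a=near(comps(S,red,20),np.array((378,353))*.64);b=near(comps(T,red,20),np.array((422,303))*.64)
print("cap",a[1:],b[1:],tri(S,a[2],T,b[2]), onz(S,a[2],.132),onz(T,b[2],.132))
blk=lambda h,s,v:(v<45)
a=near(comps(S,blk,8),np.array((481,320))*.64);b=near(comps(T,blk,5),np.array((342,256))*.64)
print("ball",a[1:],b[1:],tri(S,a[2],T,b[2]))
for n,u in dict(L=(336,489),B=(417,524),R=(461,459),Tp=(388,428)).items(): print(n,onz(S,np.array(u)*.64,.008).round(3))
for n,u in dict(tape=(236,475),pencup=(461,322),soy=(282,585),pill=(579,435)).items(): print(n,onz(S,np.array(u)*.64,.0).round(3))
im=S["image"][...,::-1]
cv2.imwrite("pics/crop1.png",cv2.resize(im[185:345,205:420],(800,595),interpolation=cv2.INTER_CUBIC))
E
```

```text
tray (532, 339) [ 312  198   57   40 1232] ((0.6160590052604675, 0.26565101742744446), (0.139524906873703, 0.1348247230052948), 85.24574279785156)
tray (386, 280) [ 213  158   69   44 1703] ((0.24894605576992035, 0.2527186870574951), (0.1888459175825119, 0.19861580431461334), 71.55924987792969)
cap (array([237, 219,  10,  16, 139], dtype=int32), array([241.61870504, 226.08633094])) (array([268, 190,   5,   9,  44], dtype=int32), array([269.95454545, 193.90909091])) (array([ 0.49587958, -0.05548295,  0.13173646]), np.float64(0.00023104968243407343)) [ 0.49594812 -0.05569279  0.132     ] [ 0.49597681 -0.05487144  0.132     ]
ball (array([304, 202,   7,   7,  37], dtype=int32), array([307.08108108, 204.72972973])) (array([274, 250,  12,  11,  76], dtype=int32), array([279.13157895, 256.10526316])) (array([0.49045201, 0.22368768, 0.04582575]), np.float64(0.05636479133189165))
L [ 0.56  -0.238  0.008]
B [ 0.7   -0.211  0.008]
R [ 0.68  -0.068  0.008]
Tp [ 0.541 -0.088  0.008]
tape [ 0.407 -0.315  0.   ]
pencup [0.464 0.24  0.   ]
soy [ 0.61  -0.403  0.   ]
pill [ 0.807  0.105 -0.   ]
```

View pics/crop1.png

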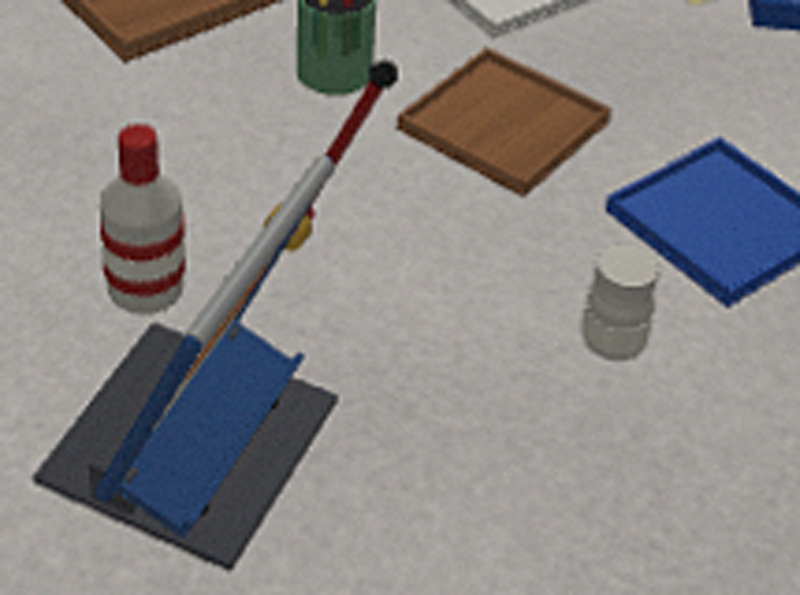

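The small brown tray in the crop (500,120) measures about 135 mm, while the other measures about 190 mm, so the small one is the tray. The base corners in the crop are (37,480), (231,568), (337,398) and (153,323). I'll refine the base pose from the ball and the bar.

```bash
python3 - <<'E'
from h import *
d=pickle.load(open("c0.pkl","rb"));S,T=d["scene"],d["side"]
cr=lambda u:np.array(u)/np.array([800/215,595/160])+np.array([205,185])-0.37
C=[onz(S,cr(u),.008) for u in((37,480),(231,568),(337,398),(153,323))]
for c in C: print(c.round(4))
C=np.array(C); ctr=C.mean(0)
ex=(C[1]+C[2]-C[0]-C[3]); ey=(C[2]+C[3]-C[0]-C[1])
print("ctr",ctr,"yaws",np.arctan2(ex[1],ex[0]),np.arctan2(-ey[0],ey[1]),np.hypot(*ex[:2])/2,np.hypot(*ey[:2])/2)
ball=onz(S,(307.08,204.73),.270);print("ball@.27",ball)
g=cv2.cvtColor(T["image"],cv2.COLOR_RGB2GRAY);w=g[156:172,210:230].astype(int);i=np.argwhere(w<w.min()+35);uT=i.mean(0)[::-1]+[210,156];print(uT,w.min(),len(i),proj(T,ball),tri(S,(307.08,204.73),T,uT))
bm=(onz(S,cr((322,162)),.206+.002)+onz(S,cr((197,333)),.208))/2
e=[onz(S,cr(u),.206) for u in((322,162),(197,333))];v=e[0]-e[1];print("bar",e,np.linalg.norm(v),"yaw",np.arctan2(-v[0],v[1]),"mid",bm)
yaw=np.arctan2(-v[0],v[1])
for y in (yaw,.14):
    f=np.array([np.cos(y),np.sin(y)]);l=np.array([-f[1],f[0]])
    print(y,"origin from ball",ball[:2]-.096*f-.112*l,"from bar",bm[:2]-.07*f)
print(proj(S,[[.496,-.055,.132]]))
# state/reach of kick stage
E
```

```text
[ 0.5605 -0.2407  0.008 ]
[ 0.7036 -0.2155  0.008 ]
[ 0.6764 -0.0616  0.008 ]
[ 0.5297 -0.0856  0.008 ]
ctr [ 0.61753703 -0.15083847  0.008     ] yaws 0.16835624162158777 0.18522180677437075 0.14700755946877722 0.15718123579935528
ball@.27 [ 0.67476697 -0.027112    0.27      ]
[219.1 163.2] 30 10 [[219.2553874  162.74102206]] (array([ 0.6747053 , -0.02601099,  0.26897028]), np.float64(0.0011400099571072702))
bar [array([ 0.6517061 , -0.05400822,  0.206     ]), array([ 0.68098679, -0.21530947,  0.206     ])] 0.16393734730418583 yaw 0.17957257134598364 mid [ 0.66759962 -0.13633096  0.208     ]
0.17957257134598364 origin from ball [ 0.60031485 -0.15445752] from bar [ 0.59872521 -0.14883359]
0.14 origin from ball [ 0.59533506 -0.15141233] from bar [ 0.5982845  -0.14609898]
[[241.80585002 225.95778339]]
```

The numbers agree. The ball triangulates to z = 0.269 (0.270 expected), and the bar and ball give the same base origin, about (0.599, -0.152) with yaw 0.178. The bottle is at (0.496, -0.055). Next I'll move the bottle.

```bash
cat >> h.py <<'E'
O=np.array([.599,-.152]);Y=.178
f=np.array([np.cos(Y),np.sin(Y)]);l=np.array([-f[1],f[0]])
def W(x,y,z): return [*(O+x*f+y*l),z]
def best(p,yaws):
    q0=np.array(arm.read_state()["joint_pos"]);r=[]
    for y in yaws:
        q=arm.solve_ik(p,[np.pi,0,y])
        if q is not None:r.append((np.abs(np.array(q)-q0).max(),y))
    return min(r)[1]
E
python3 - <<'E'
from h import *
print(arm.read_state()["orientation"])
y=best([.496,-.055,.3],(0,np.pi,-np.pi));print(y)
arm.movep([.496,-.055,.30],[np.pi,0,y])
arm.move_l([.496,-.055,.119],.12)
arm.gripper_close(20)
s=arm.read_state();print(s["finger_gap"],s["grasp_force"],s["ee_pos"],s["ft_force"],s["time_s"])
if .02<s["finger_gap"]<.035:
    arm.move_l([.496,-.055,.18],.1)
    s=arm.read_state();print(s["finger_gap"],s["ft_force"],s["time_s"])
    c=arm.capture("scene");cv2.imwrite("pics/s1.png",c["image"][...,::-1][130:350,180:430])
E
```

```text
[-3.13990680e+00 -1.41173383e-04  3.74827831e-01]
0
0.027776706334037993 19.994296431541443 [ 0.49595685 -0.05495954  0.11894069] [-0.4247417  -0.20118043 -1.54606822] 4.875
0.027624447400415326 [ 0.57266136  0.0166204  -2.05427612] 5.6333
```

View pics/s1.png

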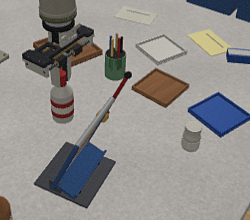

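The bottle hangs upright from its cap at about (62,95) in the crop. Next I'll carry it to the tray and release it.

```bash
python3 - <<'E'
from h import *
arm.move_l([.614,.267,.18],.15)
arm.move_l([.614,.267,.135],.08)
print(arm.move_l([.614,.267,.1225],.02,until_force=2.0))
s=arm.read_state();print(s["ee_pos"],s["ft_force"])
arm.gripper_open(); arm.wait(.2)
arm.move_l([.614,.267,.30],.12)
c,d=arm.capture("scene"),arm.capture("side");pickle.dump(dict(scene=c,side=d),open("c1.pkl","wb"))
print(arm.read_state()["time_s"])
a=cv2.resize(c["image"][130:290,270:430],(400,400));b=cv2.resize(d["image"][150:310,170:330],(400,400))
cv2.imwrite("pics/s2.png",np.hstack([a,b])[...,::-1])
E
```

```text
True
[0.61389405 0.26718103 0.12380144] [-0.90826471  0.28029897  4.43647747]
12.4417
```

View pics/s2.png

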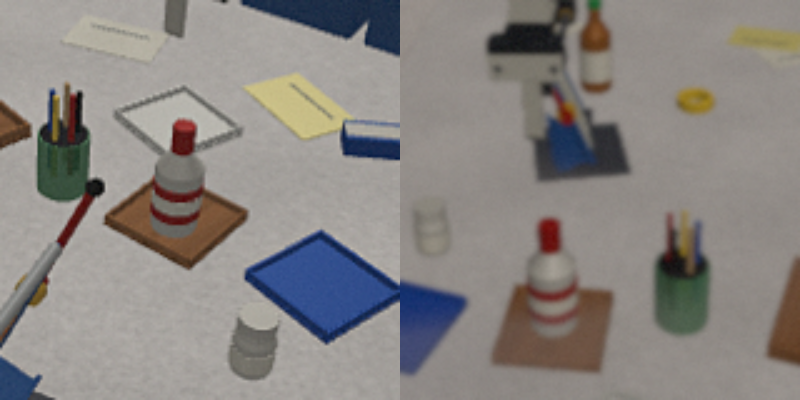

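In the left half the bottle is upright and centred in the brown tray at (178,190); in the right half it is at (552,280). Next I'll flip the kickstand by sweeping the closed fingers backwards from the front.

```bash
python3 - <<'E'
from h import *
arm.move_l([.614,.267,.36],.2)
arm.gripper_close(5)
o=[np.pi,0,Y]
arm.movep(W(.145,.118,.36),o)
arm.move_l(W(.145,.118,.238),.15)
arm.move_l(W(.035,.118,.238),.06)
print(arm.read_state()["ft_force"])
arm.move_l(W(-.035,.118,.238),.08)
arm.wait(.6)
c,d=arm.capture("scene"),arm.capture("side");pickle.dump(dict(scene=c,side=d),open("c2.pkl","wb"))
s=arm.read_state();print(s["time_s"],s["ft_force"])
a=cv2.resize(c["image"][170:350,200:380],(400,400));b=cv2.resize(d["image"][130:290,170:330],(400,400))
cv2.imwrite("pics/s3.png",np.hstack([a,b])[...,::-1])
E
```

```text
[-1.18161803 -0.50147383  0.38401846]
20.1583 [0.22507329 0.09957101 0.27565296]
```

View pics/s3.png

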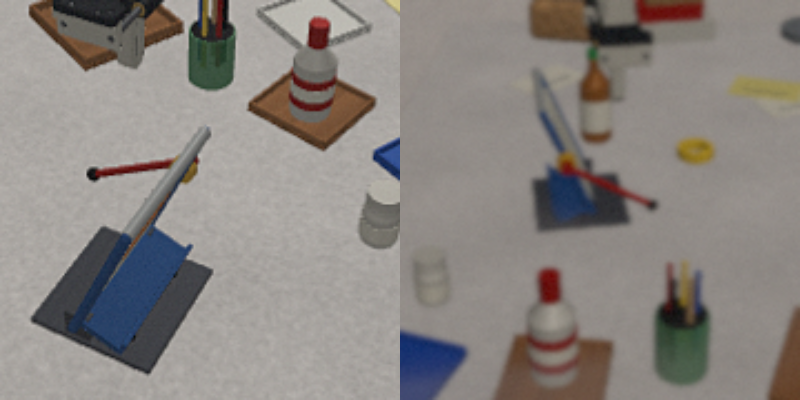

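The kickstand is down with its foot behind the stand: left half (93,174), right half (652,205). Next I'll check the foot position, then grasp the bar and raise the stand along its arc.

```bash
python3 - <<'E'
from h import *
d=pickle.load(open("c2.pkl","rb"))
print(proj(d["scene"],W(-.089,.112,.053)),"seen 241.9 248.3")
arm.move_l(W(-.035,.118,.33),.2)
arm.gripper_open()
B=lambda t,dz=-.017:W(.19*np.sin(t),-.01,.03+.19*np.cos(t)+dz)
y=best(B(.38,.1),(Y-np.pi/2,Y+np.pi/2));print(y)
arm.movep(B(.38,.1),[np.pi,0,y])
print(arm.move_l(B(.38),.1,until_force=8))
arm.gripper_close(15)
s=arm.read_state();print(s["finger_gap"],s["grasp_force"],s["ee_pos"],s["ft_force"],s["time_s"])
if .011<s["finger_gap"]<.017:
    for t in np.linspace(.38,0,9)[1:]: arm.move_l(B(t),.06)
    arm.wait(.3)
s=arm.read_state();print(s["finger_gap"],s["grasp_force"],s["ee_pos"],s["ft_force"],s["time_s"])
c,d=arm.capture("scene"),arm.capture("side");pickle.dump(dict(scene=c,side=d),open("c3.pkl","wb"))
a=cv2.resize(c["image"][150:350,200:400],(400,400));b=cv2.resize(d["image"][130:290,170:330],(400,400))
cv2.imwrite("pics/s4.png",np.hstack([a,b])[...,::-1])
E
```

```text
[[241.16170318 247.75943814]] seen 241.9 248.3
1.7487963267948965
False
0.01355922645557304 14.999844431877136 [ 0.67008634 -0.14937441  0.18943943] [-0.9733665  -0.11776183  0.29776825] 26.2667
0.013573211426446921 15.000050067901611 [ 0.60087063 -0.16165677  0.20299639] [-0.10889966  4.33059611 -0.78886111] 28.9667
```

View pics/s4.png

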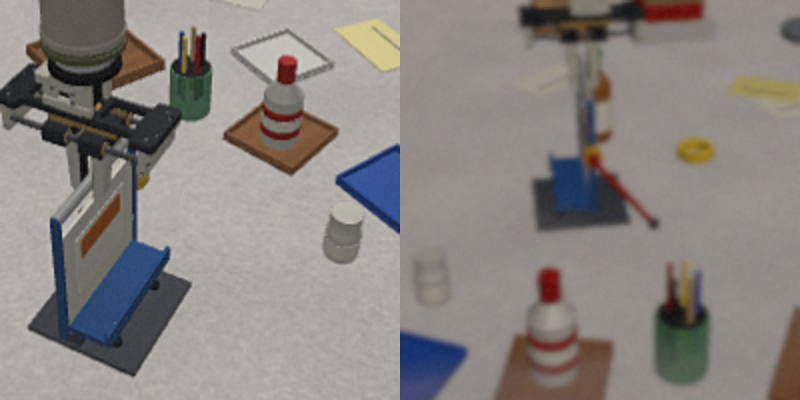

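The stand is upright and the bar is held, with the bottle still in the tray at (282,110) in the left half. I'll check the lean from the hub and foot in the side view, then hand in.

```bash
python3 - <<'E'
from h import *
T=pickle.load(open("c3.pkl","rb"))["side"]
for t in(-.06,0,.06):
    s,c=np.sin(t),np.cos(t);a=t-2.49
    h=(.108*s,.03+.108*c);k=(h[0]+.15*np.sin(a),h[1]+.15*np.cos(a))
    print(t,proj(T,[W(h[0],.112,h[1]),W(k[0],.112,k[1])]).round(1).tolist())
print("seen hub 247.2 192.8 tip 270.8 218.8")
E
```

```text
-0.06 [[249.3, 193.9], [271.2, 220.2]]
0 [[247.6, 194.0], [271.4, 219.0]]
0.06 [[245.8, 194.2], [271.5, 217.8]]
seen hub 247.2 192.8 tip 270.8 218.8
```

The seen pixels match a lean of about 0.01 rad, so I'm handing in.

```bash
python3 -c "
from bench import arm
print(arm.job_done())"
```

```text
the job is handed in; nothing more can be done
None
```

The job is handed in, with no verdict returned: the bottle stands upright in the small wooden tray, the kickstand is fully down, and the arm holds the stand upright by its bar (about 0.01 rad lean).

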